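Load a swing-out rotor in balanced pairs

TASK

Load the four-bucket centrifuge rotor so that it is balanced: stand one bottle in each bucket, the two white bottles with white caps facing each other straight across the hub and the two whitish foil-wrapped bottles with blue caps facing each other in the two buckets between them. Do not tip any of these bottles over, and leave the glass bottle of orange liquid that stands among them where it is: it is not for this run and is too wide for a bucket.

Things in the scene. Friction and masses are not known exactly. Their poses are not given: they have to be found in the camera images.
- white_bottle_a: One of two alike: all-white plastic bottle, matt white body and white ribbed screw cap; body 57 mm in diameter up to a height of about 95 mm, cap 46 mm in diameter from 97 to 118 mm; 118 mm high, 0.10 kg, shut. Stands upright on the worktop at the start. Origin at the centre of its underside, z up along the bottle; turning about z does not matter. Its match is white_bottle_b.
- white_bottle_b: One of two alike: all-white plastic bottle, matt white body and white ribbed screw cap; body 57 mm in diameter up to a height of about 95 mm, cap 46 mm in diameter from 97 to 118 mm; 118 mm high, 0.10 kg, shut. Stands upright on the worktop at the start. Origin at the centre of its underside, z up along the bottle; turning about z does not matter. Its match is white_bottle_a.
- foil_bottle_a: One of two alike: bottle wrapped in whitish foil, so its body looks white, with a blue screw cap; 53 mm in diameter, grasp width 53 mm at any height; 109 mm high, 0.17 kg, shut. Stands upright on the worktop at the start. Origin at the centre of its underside, z up along the bottle; turning about z does not matter. Its match is foil_bottle_b.
- foil_bottle_b: One of two alike: bottle wrapped in whitish foil, so its body looks white, with a blue screw cap; 53 mm in diameter, grasp width 53 mm at any height; 109 mm high, 0.17 kg, shut. Stands upright on the worktop at the start. Origin at the centre of its underside, z up along the bottle; turning about z does not matter. Its match is foil_bottle_a.
- orange_bottle: Clear glass bottle with orange liquid and a blue screw cap, 68 mm in diameter, 120 mm high, wider than a bucket; stands among the others and stays there. Origin at the centre of its underside, z up.
- rotor_stand: Grey stand fixed to the worktop, carrying a dark swing-out rotor, 240 mm across, with four aluminium buckets. Origin on the hub's axis at worktop height. Hub knob reaches 88 mm above the worktop; arms stay below the bucket rims. It turns against light friction (1.5 N at a bucket) and stays where left; buckets do not swing. Right of it a centrifuge, 270 mm high, begins at y = -0.13.
- bucket_0 (a point): Centre of a bucket's floor, 22 mm above the worktop, 80 mm from the hub's axis. Faces bucket 2 across the hub; neighbours are 1 and 3. Aluminium cup, black rubber floor, open on top: inner diameter 66 mm, flared to 72 mm at the mouth; outer 79 mm at the rim, which is 78 mm above the worktop (56 mm above the bucket's floor).
- bucket_1 (a point): Centre of a bucket's floor, 22 mm above the worktop, 80 mm from the hub's axis. Faces bucket 3 across the hub; neighbours are 2 and 0. Aluminium cup, black rubber floor, open on top: inner diameter 66 mm, flared to 72 mm at the mouth; outer 79 mm at the rim, which is 78 mm above the worktop (56 mm above the bucket's floor).
- bucket_2 (a point): Centre of a bucket's floor, 22 mm above the worktop, 80 mm from the hub's axis. Faces bucket 0 across the hub; neighbours are 3 and 1. Aluminium cup, black rubber floor, open on top: inner diameter 66 mm, flared to 72 mm at the mouth; outer 79 mm at the rim, which is 78 mm above the worktop (56 mm above the bucket's floor).
- bucket_3 (a point): Centre of a bucket's floor, 22 mm above the worktop, 80 mm from the hub's axis. Faces bucket 1 across the hub; neighbours are 0 and 2. Aluminium cup, black rubber floor, open on top: inner diameter 66 mm, flared to 72 mm at the mouth; outer 79 mm at the rim, which is 78 mm above the worktop (56 mm above the bucket's floor).
Mind the look-alikes: they are no part of the job. Leave any turquoise look-alike of the foil_bottle_b alone. Leave any brown look-alike of the white_bottle_a alone.

How it is judged (in metres and radians):
At the end, for the whole second after the job is handed in: The two white bottles stand in two buckets that face each other across the hub and the two foil-wrapped bottles in the other two, every one down on its bucket's floor (centre of its underside within 12 mm of the centre of the bucket's floor), upright (within 0.12 rad), released and at rest (((distance between white_bottle_a and bucket_0 below 0.012 m and distance between white_bottle_b and bucket_2 below 0.012 m) or (distance between white_bottle_a and bucket_1 below 0.012 m and distance between white_bottle_b and bucket_3 below 0.012 m) or (distance between white_bottle_a and bucket_2 below 0.012 m and distance between white_bottle_b and bucket_0 below 0.012 m) or (distance between white_bottle_a and bucket_3 below 0.012 m and distance between white_bottle_b and bucket_1 below 0.012 m)) and ((distance between foil_bottle_a and bucket_0 below 0.012 m and distance between foil_bottle_b and bucket_2 below 0.012 m) or (distance between foil_bottle_a and bucket_1 below 0.012 m and distance between foil_bottle_b and bucket_3 below 0.012 m) or (distance between foil_bottle_a and bucket_2 below 0.012 m and distance between foil_bottle_b and bucket_0 below 0.012 m) or (distance between foil_bottle_a and bucket_3 below 0.012 m and distance between foil_bottle_b and bucket_1 below 0.012 m)) and angle between each of white_bottle_a, white_bottle_b, foil_bottle_a, foil_bottle_b's own z axis and vertical below 0.12 rad and linear speed of each of white_bottle_a, white_bottle_b, foil_bottle_a, foil_bottle_b below 0.02 m/s and angular speed of each of white_bottle_a, white_bottle_b, foil_bottle_a, foil_bottle_b below 0.3 rad/s); the robot touches nothing.
It fails at once if the bottle of orange liquid is shifted by more than 30 mm (distance of orange_bottle from where it was at the start of the episode above 0.03 m).
It fails at once if one of the five bottles is tipped over (leans more than 0.8 rad) (angle between any of white_bottle_a, white_bottle_b, foil_bottle_a, foil_bottle_b, orange_bottle's own z axis and vertical above 0.8 rad).
It also fails if it takes over 88 s, if anything falls off the work surface, if the arm or the gripper's body presses on something with over 40 N, if the wrist force passes 120 N, or if a joint passes its speed limit or range.

ROBOT

A 6-joint arm with a two-finger parallel gripper is mounted at the origin on a cart in front of the work surface, level with it; the furniture and walls round the work are solid. World frame = base frame: x ahead of the robot, y to its left, z up, the work surface at z = 0. Lengths are in mm, angles in degrees, forces in N, time in s.
With the tool pointing down it reaches from about 300 to 850 mm from the base axis. Payload 4.2 kg.
Tool frame: the origin (TCP) lies midway between the tips of the shut fingers; the grasp point (between the pads) lies 19 mm behind it; z points along the fingers, y is the line along which they close (so a half turn about z gives the same grasp; the last joint's range is limited). The gripper opens to 91 mm and grips with 3 to 60 N. Pads are 32 mm wide; open, the fingers measure 118 mm over their backs; the gripper's body (76 mm by 178 mm) begins 60 mm behind the grasp point.
Start: joints at [64.687, 18.312, 89.639, -0, 72.044, -1.146], TCP at [235.411, 524.619, 213.976] pointing down, gripper open.
Joint ranges: [-177.97, 177.97], [-48.28, 115.42], [12.27, 149.76], [-77.06, 257.06], [2.81, 150.46], [-146.56, 146.56]. Speed limits (degrees/s): [147.25, 147.25, 180, 180, 180, 180].

INTERFACE

Orientations are given as [roll, pitch, yaw] about the fixed x, y, z axes, in that order (R = Rz(yaw) Ry(pitch) Rx(roll)).
In Python, from workcell import env gives the robot as it stands.
- The arm moves only by the shell command python3 -m jog 'ROWS' [FORCE]. ROWS is a JSON object of lists of equal length, an entry for each row: "jaw": the finger opening in mm, from 0 to 91.2; "slide": the shift along the tool's x, y, z in units of 30 mm (1.0 is 30 mm), a list of three; "spin": the turn about the tool's z in units of 8 degrees (1.0 is 8 degrees). In form: {"jaw": [jaw, ...], "slide": [[dx, dy, dz], ...], "spin": [spin, ...]}. A call has 1 to 10 rows; each row shifts and turns the commanded pose from where the row before left it, along the tool's axes as they then stand; what a row does not reach is not made up. A row lasts 1/10 s, in which the tool goes at most 50 mm and 8.59 degrees, less where a joint would pass 70% of its speed; a pose out of reach is approached as far as the arm can. A call is refused whole if a number of a shift passes 1 or a number of a turn 1, either way. A call with a gripper value outside its range is refused whole. The fingers move at their own pace and stop on an object; FORCE is the grip in N (left out, the last holds). Time passes only in rows, so rows that do not move let the fingers close. It gives the time, the measured TCP pose, the force, the opening and the grip force at its end, in the units of the state.
- env.state(): the state, without advancing time (a new reading comes with each control period).
- env.grab_frame(name): name is "scene" or "top"; returns the picture (384x512x3 uint8, red, green, blue); there is no depth.
- env.camera_model(name): a dict with "fx", "fy", "cx", "cy" (pixels), "camera_from_world" (4x4, takes a point from world to camera coordinates). Camera axes: x right, y up, looking along -z (the intrinsics and any distortion apply to the point x, -y, -z); pixel columns grow to the right and rows downward; lengths in mm; the calibration is good to about 2 mm. A picture is of the moment at which its call begins. camera_model takes no time and is no camera call.
- env.job_done(): hands the job in; it is judged then, once.
The state is a dict: "time_s": time; "qpos": joint angles; "qvel": joint speeds; "effort": joint torques, N m; "ee_pos": TCP position; "ee_rot": TCP orientation; "force": force on the tool from outside, world axes, zero at the start; "torque": the same for the moment, N m; "gripper_width": finger opening in mm; "gripper_force": force on a finger pad.
Only numpy, scipy, OpenCV 4.12 (cv2) and the standard library are available. Lean on these libraries where they do the work, as an engineer would, in place of code of your own. Each camera call takes 0.05 s, during which the arm holds its last target. There are 200 camera calls.

## Working session

There is one attempt and no reset: what is moved stays moved. The work goes in short steps, Python scripts to look and compute and a shell command to move; the robot and the scene stay as the last step left them, time stands still between calls to the robot, and variables do not carry over. Pictures are saved under pics/ and viewed, at most 14 in all, crops included, and the job is handed in when it is done.

```bash
mkdir -p pics; ls; cat > h.py <<'E'
import numpy as np, cv2
from workcell import env
def snap(n,f):
    im=env.grab_frame(n); cv2.imwrite(f'pics/{f}.png',im[:,:,::-1]); return im
def ray(n,u,v):
    m=env.camera_model(n); T=np.array(m['camera_from_world']); R=T[:3,:3]; c=-R.T@T[:3,3]
    d=np.array([(u-m['cx'])/m['fx'],-(v-m['cy'])/m['fy'],-1.]); return c,R.T@d
def onz(n,u,v,z):
    c,d=ray(n,u,v); return c+d*(z-c[2])/d[2]
def proj(n,p):
    m=env.camera_model(n); T=np.array(m['camera_from_world']); q=T[:3,:3]@np.array(p,float)+T[:3,3]
    return np.array([m['cx']+m['fx']*q[0]/-q[2], m['cy']+m['fy']*-q[1]/-q[2]])
E
python3 - <<'E'
from h import *
for n in('scene','top'):
    im=snap(n,n+'0'); m=env.camera_model(n); print(n,{k:v for k,v in m.items() if k!='camera_from_world'}, ray(n,256,192))
    cv2.imwrite(f'pics/{n}0b.png',cv2.resize(im[:,:,::-1],(800,600),interpolation=cv2.INTER_CUBIC))
print(env.state())
E
```

```text
pics
scene {'fx': 416.75371785541137, 'fy': 416.75371785541137, 'cx': 258.4192646960711, 'cy': 190.9070338788157} (array([  17.24064792, -391.97246187,  572.76699753]), array([ 0.5570855 ,  0.62039394, -0.55209391]))
top {'fx': 424.43640803570344, 'fy': 424.43640803570344, 'cx': 258.96327673646334, 'cy': 186.27972380604004} (array([ 450.99834078,  202.3904948 , 1135.18409766]), array([ 0.0792591, -0.0189651, -0.9967892]))
{'time_s': 0.1, 'qpos': array([ 6.46890087e+01,  1.83459484e+01,  8.96997957e+01, -1.18519872e-03,
        7.20444400e+01, -1.14533227e+00]), 'qvel': array([-0.034993  , -0.13098547, -0.12271204,  0.00249055,  0.06770463,
       -0.04828563]), 'effort': array([ 3.10062014e-04, -4.13332379e+01, -2.32510239e+01,  7.27769919e-02,
        4.22813545e-02, -3.38178313e-05]), 'ee_pos': array([235.19425501, 524.19351917, 213.22213659]), 'ee_rot': array([-1.79909811e+02, -6.75970469e-04,  1.55834707e+02]), 'force': array([-0.32176339,  0.2194646 , -0.10770272]), 'torque': array([-0.01787921,  0.01589891, -0.0528923 ]), 'gripper_force': 0.0, 'gripper_width': 90.84080449870551}
```

View pics/top0b.png

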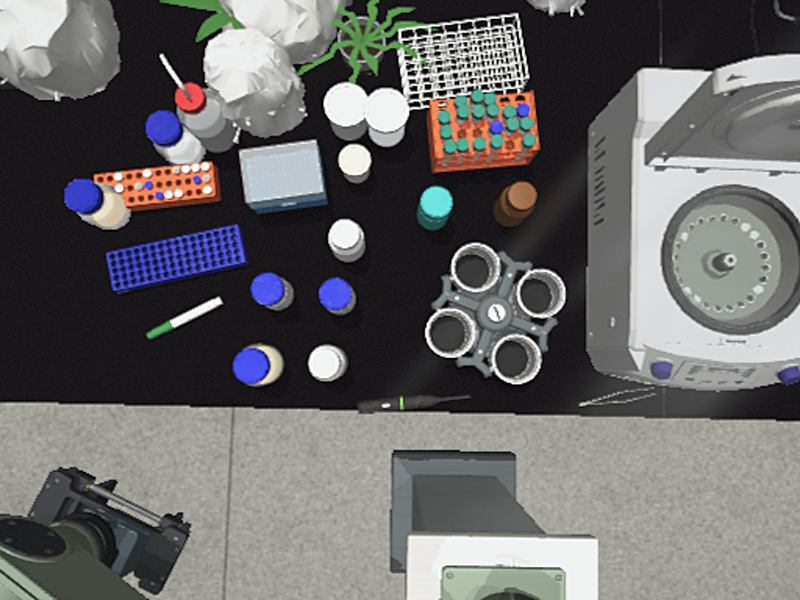

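View pics/scene0b.png

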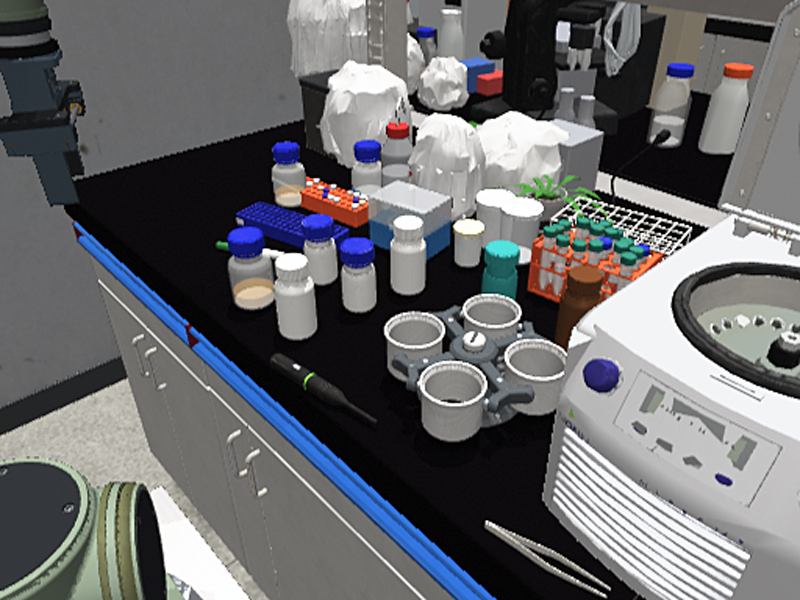

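Top view (800x600 scale):
- All-white bottles with white caps stand at (346,238) and (327,362).
- Blue-capped bottles with white bodies stand at (270,292) and (338,296).
- The orange bottle is at (255,365), with an amber ring of liquid below its cap.
- Look-alikes to leave alone are turquoise (435,205) and brown (517,200). The beige-cap jar at (355,162) is smaller.

In the scene view the whites are at (296,295) and (408,253), the foils at (319,248) and (358,272), and the orange bottle at (250,268). I'll confirm with one crop and measure.

```bash
python3 - <<'E'
from h import *
t=cv2.imread('pics/top0.png'); s=cv2.imread('pics/scene0.png')
c1=cv2.resize(t[135:260,140:380],None,fx=3.3,fy=3.3,interpolation=cv2.INTER_CUBIC)
c2=cv2.resize(s[125:225,140:380],None,fx=3.3,fy=3.3,interpolation=cv2.INTER_CUBIC)[:180]
c2=cv2.resize(s[130:220,140:380],None,fx=2.0,fy=2.0,interpolation=cv2.INTER_CUBIC)
o=np.zeros((600,800,3),np.uint8); o[:c1.shape[0],:c1.shape[1]]=c1; o[415:415+c2.shape[0],:c2.shape[1]]=c2
cv2.imwrite('pics/crop1.png',o)
def blobs(im,kind):
    h=cv2.cvtColor(im,cv2.COLOR_BGR2HSV)
    m=cv2.inRange(h,(110,150,80),(130,255,255)) if kind=='blue' else cv2.inRange(h,(0,0,150),(180,50,255))
    n,l,st,ce=cv2.connectedComponentsWithStats(m)
    return [(st[i].tolist(),ce[i].round(1).tolist()) for i in range(1,n) if 60<st[i][4]<3000]
for n,im,box in(('top',t,(140,135,240,260)),('scene',s,(140,125,290,225))):
    for k in('blue','white'):
        for b in blobs(im,k):
            x,y=b[1]
            if box[0]<x<box[2] and box[1]<y<box[3]: print(n,k,b)
g=cv2.GaussianBlur(cv2.cvtColor(t,cv2.COLOR_BGR2GRAY),(3,3),0)
c=cv2.HoughCircles(g[135:265,260:380],cv2.HOUGH_GRADIENT,1,25,param1=150,param2=15,minRadius=12,maxRadius=20)
print('hough',(c[0]+[260,135,0]).round(1).tolist())
for u,v in((305,171),(345,187),(330,229),(288,213)): print(onz('top',u,v,78).round())
print('hub',onz('top',317,200,88).round())
for u,v in((173,187),(216,189),(221,152),(209,231),(163,234)): print(onz('top',u,v,112).round())
E
```

```text
top blue ([160, 174, 22, 21, 353], [170.6, 184.1])
top blue ([204, 177, 21, 21, 343], [213.9, 187.4])
top blue ([149, 223, 23, 22, 416], [159.9, 233.6])
top white ([210, 140, 23, 23, 373], [220.5, 150.9])
top white ([165, 221, 12, 25, 100], [172.2, 232.0])
top white ([197, 221, 24, 23, 401], [208.3, 231.8])
scene blue ([145, 129, 95, 43, 1883], [188.1, 149.0])
scene white ([177, 125, 16, 7, 84], [184.9, 128.1])
scene white ([249, 137, 24, 51, 827], [260.8, 162.5])
scene white ([147, 152, 68, 65, 1522], [188.8, 181.7])
scene white ([219, 169, 21, 30, 450], [228.9, 185.1])
scene white ([151, 187, 26, 10, 138], [163.3, 192.5])
scene white ([246, 199, 39, 25, 323], [264.8, 209.1])
hough [[287.5, 212.5, 16.0], [329.5, 229.5, 16.1], [345.5, 187.5, 16.1], [305.5, 174.5, 17.2]]
[592.  60.  78.]
[554. -41.  78.]
[448.  -5.  78.]
[485. 101.  78.]
hub [519.  31.  88.]
[539. 383. 112.]
[537. 280. 112.]
[628. 271. 112.]
[436. 293. 112.]
[426. 402. 112.]
```

View pics/crop1.png

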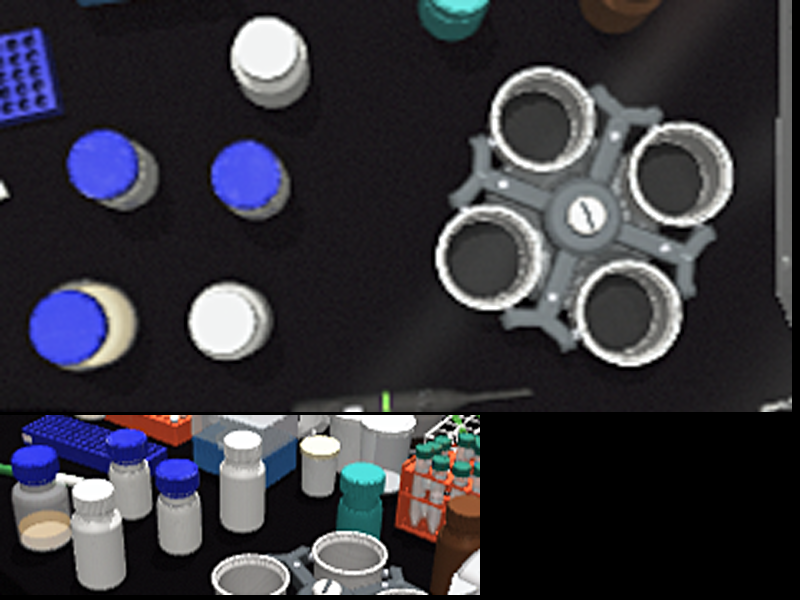

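The crop confirms it: two all-white bottles, two foil bottles with white bodies and blue caps, and the orange bottle at lower left with its amber ring. The four rims are clear. Next I triangulate cap tops and rims from both views.

```bash
python3 - <<'E'
from h import *
P=dict(wN=((207.3,232),(188.2,167.7)),wF=((221.5,149.5),(261,142.7)),fL=((171.0,184.5),(204,142)),fR=((214.4,187.6),(228.5,156.8)),
 bFL=((304.3,171.2),(315,201)),bNL=((288,213),(265,212)),bFR=((346,187.8),(342.4,231)),bNR=((330,229.7),(290.6,244.5)),hub=((317.5,200),(303,218)))
X={}
for k,(a,b) in P.items():
    c1,d1=ray('top',*a);c2,d2=ray('scene',*b)
    A=np.stack([d1,-d2],1);t=np.linalg.lstsq(A,c2-c1,rcond=None)[0]
    p,q=c1+t[0]*d1,c2+t[1]*d2
    z=118 if k[0]=='w' else 109 if k[0]=='f' else 88 if k=='hub' else 78
    print(k,((p+q)/2).round(),'gap',np.linalg.norm(p-q).round(1),'onz',onz('top',*a,z).round(1)); X[k]=onz('top',*a,z)[:2]
B=np.array([X[k] for k in('bFL','bFR','bNR','bNL')]); c=B.mean(0)
print(c,[ (np.linalg.norm(b-c).round(1),np.degrees(np.arctan2(*(b-c)[::-1])).round(1)) for b in B])
E
```

```text
wN [434. 296. 115.] gap 2.8 onz [433.2 296.1 118. ]
wF [632. 270. 117.] gap 2.7 onz [632.6 269.4 118. ]
fL [546. 389. 105.] gap 1.3 onz [544.8 388.7 109. ]
fR [540. 284. 107.] gap 0.7 onz [540.4 283.9 109. ]
bFL [592.  61.  71.] gap 0.7 onz [591.1  62.1  78. ]
bNL [485. 101.  75.] gap 1.1 onz [484.9 101.1  78. ]
bFR [551. -43.  74.] gap 3.3 onz [552.2 -43.8  78. ]
bNR [447.  -5.  78.] gap 1.0 onz [446.3  -4.6  78. ]
hub [519.  29.  82.] gap 1.6 onz [518.8  29.4  88. ]
[518.61343957  28.69650031] [(np.float64(79.8), np.float64(24.7)), (np.float64(79.9), np.float64(-65.1)), (np.float64(79.6), np.float64(-155.3)), (np.float64(79.9), np.float64(115.0))]
```

Cap tops come out at 105–117 mm and rims at 71–78 mm, which agrees with the text. The bucket centres fit the 80 mm square. I'll work at yaw 90 (fingers along world x), where slide = [dY, dX, -dZ]/30. First I spin.

```bash
python3 -m jog '{"jaw":[76,76,76,76,76,76,76,76,76,76],"slide":[[0,0,0],[0,0,0],[0,0,0],[0,0,0],[0,0,0],[0,0,0],[0,0,0],[0,0,0],[0,0,0],[0,0,0]],"spin":[1,1,1,1,1,1,1,1,0.23,0]}' 30
python3 -m jog '{"jaw":[76,76,76,76,76,76,76,76,76,76],"slide":[[-0.75,1,0],[-0.75,1,0],[-0.75,1,0],[-0.75,1,0],[-0.75,1,0],[-0.75,1,0],[-0.75,1,0],[-0.75,1,0],[-0.75,1,0],[0,0,0]],"spin":[0,0,0,0,0,0,0,0,0,0]}'
```

```text
time_s: 1.1
ee_pos: [235.3, 524.4, 213.5]
ee_rot: [-180.0, 0.1, 90.0]
force: [0.2, 0.3, 0.4]
gripper_width: 76.0
gripper_force: 0.0
time_s: 2.1
ee_pos: [508.5, 319.3, 213.4]
ee_rot: [179.9, 0.1, 89.8]
force: [-0.6, -0.0, 0.2]
gripper_width: 76.4
gripper_force: 0.0
```

```bash
python3 -m jog '{"jaw":[76,76,76,76,76,76,76,76,76,76],"slide":[[-0.332,0.827,0],[-0.332,0.827,0],[-0.332,0.827,0],[-0.332,0.827,0],[-0.332,0.827,0],[0,0,0],[0,0,1],[0,0,1],[0,0,0.5],[0,0,0]],"spin":[0,0,0,0,0,0,0,0,0,0]}'
python3 - <<'E'
from h import *
im=snap('scene','s1'); cv2.imwrite('pics/s1b.png',cv2.resize(im[100:270,100:360,::-1],None,fx=3,fy=3,interpolation=cv2.INTER_CUBIC))
E
```

```text
time_s: 3.1
ee_pos: [626.6, 272.4, 135.9]
ee_rot: [-179.6, 0.1, 90.1]
force: [-0.2, 0.7, -0.1]
gripper_width: 76.0
gripper_force: 0.0
```

View pics/s1b.png

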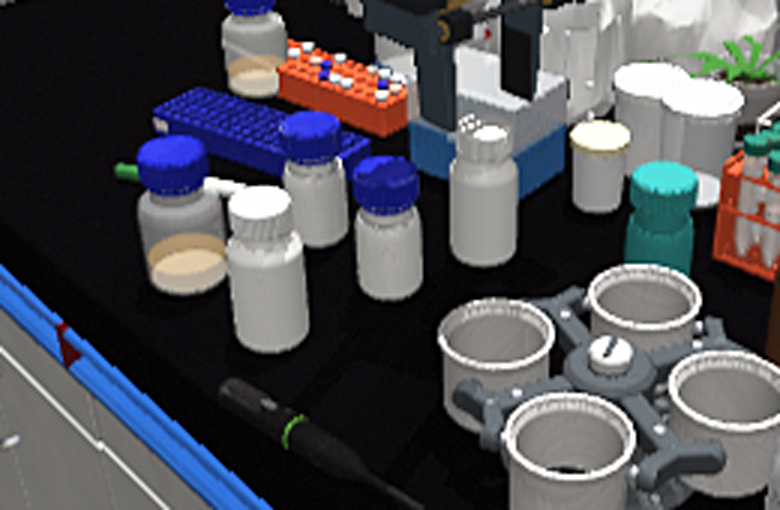

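The open fingers straddle the far white bottle at (484,190) in the crop, just short of it in x. Before descending I'll check the height of the blue/clear box behind it, since the gripper body comes down near it.

```bash
python3 - <<'E'
from h import *
# top view corner candidates at (327,203) & (322,143) & (240,150),(248,200) in 800-scale ; scene: right-most top corner (452,206), near top corner (408,228)?, left (370,196), far (405,180)
T=[(326,203),(322,142),(240,150),(248,202)]
for a in T: print(a,[onz('top',a[0]/1.5625,a[1]/1.5625,z)[:2].round().tolist() for z in(60,90,120)], [ (proj('scene',onz('top',a[0]/1.5625,a[1]/1.5625,z))*1.5625).round().tolist() for z in(60,90,120)])
im=cv2.imread('pics/scene0.png'); cv2.imwrite('pics/box.png',cv2.resize(im[100:180,215:310],None,fx=6,fy=6,interpolation=cv2.INTER_CUBIC))
print(env.state()['ee_pos'])
E
```

```text
(326, 203) [[693.0, 308.0], [686.0, 305.0], [679.0, 302.0]] [[420.0, 235.0], [419.0, 221.0], [417.0, 206.0]]
(322, 142) [[795.0, 318.0], [786.0, 315.0], [776.0, 312.0]] [[458.0, 214.0], [456.0, 201.0], [454.0, 187.0]]
(240, 150) [[777.0, 453.0], [768.0, 446.0], [759.0, 439.0]] [[399.0, 194.0], [398.0, 182.0], [397.0, 169.0]]
(248, 202) [[690.0, 435.0], [684.0, 429.0], [677.0, 422.0]] [[370.0, 211.0], [369.0, 198.0], [368.0, 184.0]]
[627.89114872 272.81355669 137.93247554]
```

View pics/box.png

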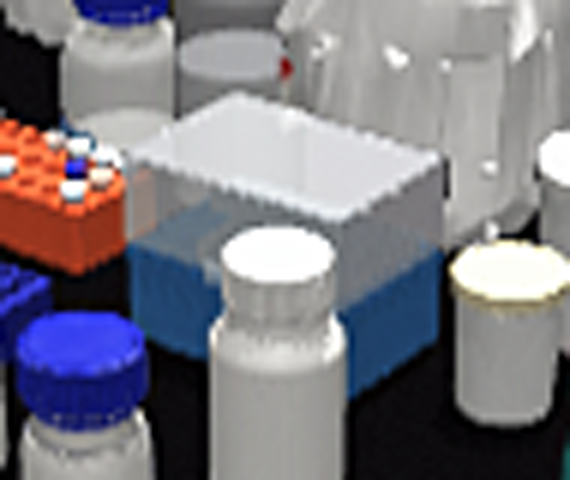

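The box top is about 93 mm, against about 142 mm for the gripper body at grasp, so it is clear. Descend and grip.

```bash
python3 -m jog '{"jaw":[76,76,76,76,76,76,50,50,50,50],"slide":[[-0.09,0.12,0],[0,0,0.6],[0,0,0.8],[0,0,0.8],[0,0,0.3],[0,0,0],[0,0,0],[0,0,0],[0,0,0],[0,0,0]],"spin":[0,0,0,0,0,0,0,0,0,0]}' 30
python3 -m jog '{"jaw":[50,50],"slide":[[0,0,0],[0,0,0]],"spin":[0,0]}'
```

```text
time_s: 4.15
ee_pos: [633.8, 269.9, 65.5]
ee_rot: [179.9, -0.1, 90.0]
force: [-0.7, -0.5, 4.0]
gripper_width: 55.2
gripper_force: 30.0
time_s: 4.35
ee_pos: [633.8, 269.9, 65.5]
ee_rot: [179.9, -0.1, 90.0]
force: [-1.3, -0.9, 5.3]
gripper_width: 55.2
gripper_force: 30.0
```

```bash
python3 -m jog '{"jaw":[50,50,50,50,50,50,50],"slide":[[0,0,-0.4],[0,0,-0.9],[0,0,-1],[0,0,-1],[0,0,-1],[0,0,-1],[0,0,0]],"spin":[0,0,0,0,0,0,0]}'
python3 -m jog '{"jaw":[50,50,50,50,50,50,50,50,50,50],"slide":[[-0.865,-0.178,0],[-0.865,-0.178,0],[-0.865,-0.178,0],[-0.865,-0.178,0],[-0.865,-0.178,0],[-0.865,-0.178,0],[-0.865,-0.178,0],[-0.865,-0.178,0],[0,0,0],[0,0,0]],"spin":[0,0,0,0,0,0,0,0,0,0]}'
python3 - <<'E'
from h import *
for n in('top','scene'):
    im=snap(n,n+'2')
t=cv2.imread('pics/top2.png')[110:260,140:380];s=cv2.imread('pics/scene2.png')[70:270,180:400]
o=np.zeros((600,800,3),np.uint8);a=cv2.resize(t,None,fx=1.6,fy=1.6);b=cv2.resize(s,None,fx=1.9,fy=1.9,interpolation=cv2.INTER_CUBIC)
o[:a.shape[0],:a.shape[1]]=a;o[600-b.shape[0]:,800-b.shape[1]:]=b[:, :]
cv2.imwrite('pics/m2.png',o);print(env.state()['ee_pos'])
E
```

```text
time_s: 5.05
ee_pos: [635.1, 270.4, 228.6]
ee_rot: [179.5, -0.2, 90.0]
force: [0.4, 0.1, -0.4]
gripper_width: 55.5
gripper_force: 30.0
time_s: 6.05
ee_pos: [589.8, 61.7, 222.1]
ee_rot: [-179.9, -0.0, 89.9]
force: [0.2, 0.4, -1.1]
gripper_width: 55.1
gripper_force: 30.0
[590.14812994  62.64887177 222.3454991 ]
```

View pics/m2.png

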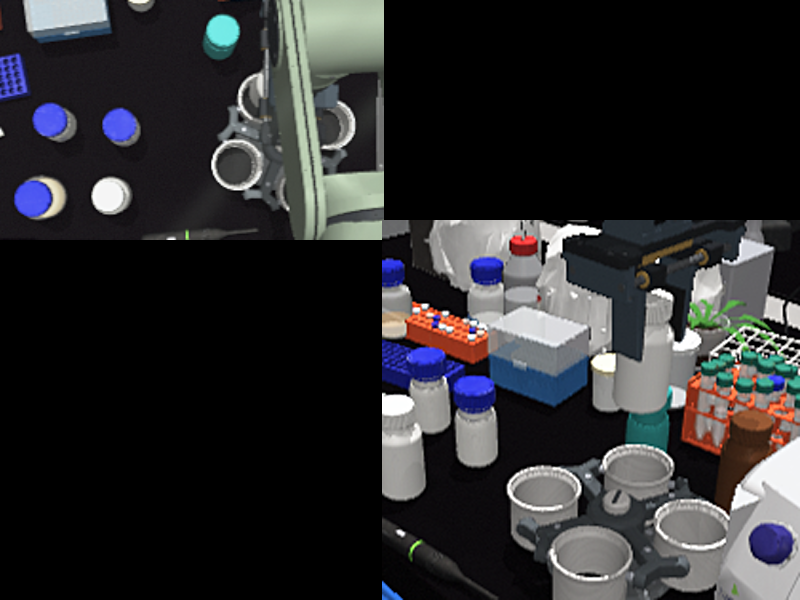

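Bottle held upright above the far-left bucket, cap at (660,305), base at (641,410), and the bucket mouth below at (638,465). I'll lower it to just above the rim, then check the lateral fit.

```bash
python3 -m jog '{"jaw":[50,50,50,50,50],"slide":[[0.0,0.03,0.7],[0,0,1],[0,0,0.5],[0,0,0],[0,0,0]],"spin":[0,0,0,0,0]}'
python3 - <<'E'
from h import *
im=snap('scene','s3'); p=env.state()['ee_pos'];print(p)
q=im[:,:,::-1].copy()
for c,z,r,col in(((591.2,62.4),78,36,(0,0,255)),((p[0],p[1]),p[2]-65.5,28.5,(0,255,0))):
    pts=np.array([proj('scene',[c[0]+r*np.cos(a),c[1]+r*np.sin(a),z]) for a in np.linspace(0,6.28,40)])
    np.save('x.npy',pts); pts=((pts-[240,120])*6).astype(int)
    if r==36: big=cv2.resize(q[120:220,240:373],None,fx=6,fy=6,interpolation=cv2.INTER_CUBIC)
    cv2.polylines(big,[pts],False,col,1)
cv2.imwrite('pics/s3b.png',big)
E
```

```text
time_s: 6.65
ee_pos: [591.6, 62.8, 157.1]
ee_rot: [180.0, -0.0, 90.1]
force: [0.3, -0.6, -0.6]
gripper_width: 55.7
gripper_force: 30.0
[592.01417469  62.65612455 157.82694761]
```

View pics/s3b.png

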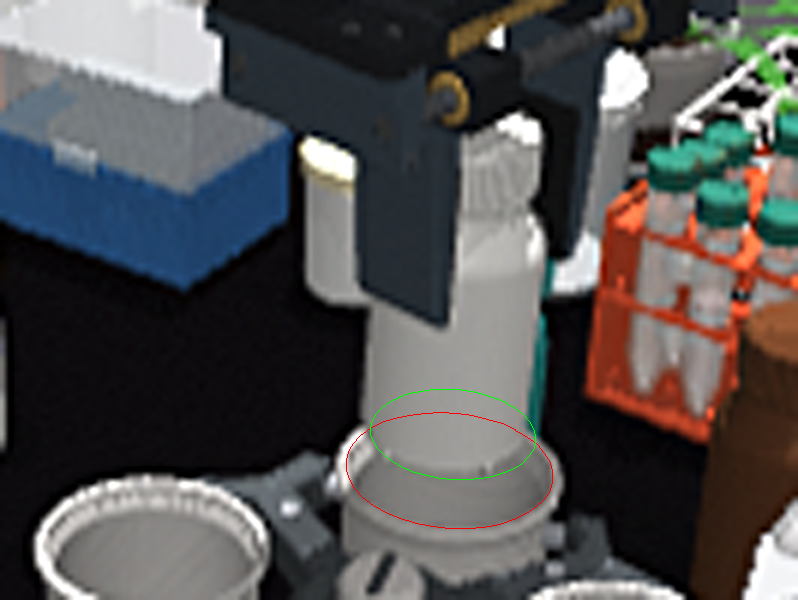

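The projected circles match the bottle base and the bucket mouth to about 1 px, with a similar margin all round. I'll insert it.

```bash
python3 -m jog '{"jaw":[50,50,50,50,50,50],"slide":[[0,0,0.5],[0,0,0.6],[0,0,0.6],[0,0,0.4],[0,0,0.15],[0,0,0]],"spin":[0,0,0,0,0,0]}'
```

```text
time_s: 7.3
ee_pos: [591.4, 62.1, 89.6]
ee_rot: [180.0, -0.0, 90.0]
force: [0.1, 0.3, 0.1]
gripper_width: 55.6
gripper_force: 30.0
```

```bash
python3 -m jog '{"jaw":[50,50,50],"slide":[[0,0,0.07],[0,0,0.06],[0,0,0]],"spin":[0,0,0]}'
python3 -m jog '{"jaw":[76,76,76,76,76,76,76,76,76,76],"slide":[[0,0,0],[0,0,0],[0,0,0],[0,0,0],[0,0,-0.3],[0,0,-0.8],[0,0,-1],[0,0,-1],[0,0,-1],[0,0,0]],"spin":[0,0,0,0,0,0,0,0,0,0]}'
python3 -m jog '{"jaw":[76,76,76,76,76,76,76,76,76,76],"slide":[[0.97,-0.66,0],[0.97,-0.66,0],[0.97,-0.66,0],[0.97,-0.66,0],[0.97,-0.66,0],[0.97,-0.66,0],[0.97,-0.66,0],[0.97,-0.66,0],[0,0,0],[0,0,0]],"spin":[0,0,0,0,0,0,0,0,0,0]}'
```

```text
time_s: 7.6
ee_pos: [592.1, 62.1, 87.5]
ee_rot: [179.8, -0.0, 90.0]
force: [-0.7, 0.1, 5.7]
gripper_width: 55.4
gripper_force: 30.0
time_s: 8.6
ee_pos: [593.8, 62.2, 214.0]
ee_rot: [179.4, -0.1, 90.0]
force: [0.1, -0.4, 0.4]
gripper_width: 76.1
gripper_force: 0.0
time_s: 9.6
ee_pos: [432.3, 295.0, 208.3]
ee_rot: [-180.0, 0.0, 90.1]
force: [1.5, 0.6, -0.5]
gripper_width: 76.4
gripper_force: 0.0
```

```bash
python3 -m jog '{"jaw":[76,76,76,76,76,76],"slide":[[0.03,0.04,0.5],[0,0,1],[0,0,0.5],[0,0,0],[0,0,0],[0,0,0]],"spin":[0,0,0,0,0,0]}'
python3 - <<'E'
from h import *
im=snap('scene','s4'); cv2.imwrite('pics/s4b.png',cv2.resize(im[70:270,100:366,::-1],None,fx=3,fy=3,interpolation=cv2.INTER_CUBIC)); print(env.state()['ee_pos'])
E
```

```text
time_s: 10.2
ee_pos: [435.1, 295.7, 149.7]
ee_rot: [179.9, -0.1, 89.9]
force: [0.0, 0.3, 0.3]
gripper_width: 75.9
gripper_force: 0.0
[434.98584252 295.80838428 149.72561455]
```

View pics/s4b.png

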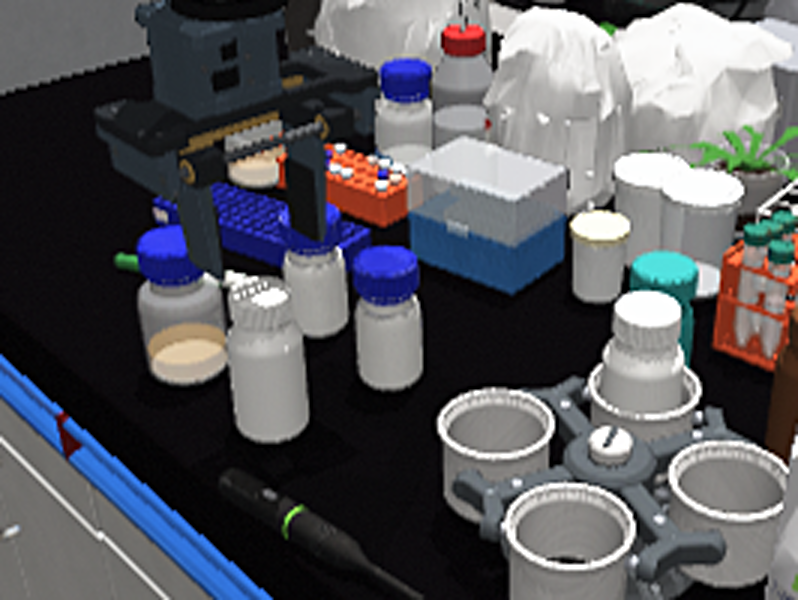

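The first bottle stands in its bucket at (645,340), and the rotor has not turned. The gripper is over the near white bottle at (268,370). Descend, grip, lift.

```bash
python3 -m jog '{"jaw":[76,76,76,76,76,50,50,50,50,50],"slide":[[0,-0.04,0.6],[0,0,0.9],[0,0,0.9],[0,0,0.4],[0,0,0],[0,0,0],[0,0,0],[0,0,0],[0,0,0],[0,0,0]],"spin":[0,0,0,0,0,0,0,0,0,0]}'
python3 -m jog '{"jaw":[50,50,50,50,50,50,50],"slide":[[0,0,-0.4],[0,0,-0.9],[0,0,-1],[0,0,-1],[0,0,-1],[0,0,-1],[0,0,0]],"spin":[0,0,0,0,0,0,0]}'
```

```text
time_s: 11.25
ee_pos: [433.5, 296.2, 65.8]
ee_rot: [179.9, -0.1, 90.0]
force: [-0.9, 0.1, 6.4]
gripper_width: 55.6
gripper_force: 30.0
time_s: 11.95
ee_pos: [434.7, 297.0, 228.4]
ee_rot: [179.5, -0.3, 90.0]
force: [-0.2, 1.1, -1.2]
gripper_width: 55.6
gripper_force: 30.0
```

```bash
python3 -m jog '{"jaw":[50,50,50,50,50,50,50,50,50,50],"slide":[[-1,0.04,0],[-1,0.04,0],[-1,0.04,0],[-1,0.04,0],[-1,0.04,0],[-1,0.04,0],[-1,0.04,0],[-1,0.04,0],[-1,0.04,0],[-1,0.04,0]],"spin":[0,0,0,0,0,0,0,0,0,0]}'
python3 -m jog '{"jaw":[50,50],"slide":[[-0.04,0.02,0],[0,0,0]],"spin":[0,0]}'
```

```text
time_s: 12.95
ee_pos: [443.8, -5.5, 222.7]
ee_rot: [-179.9, -0.0, 90.0]
force: [-0.0, -0.4, -0.1]
gripper_width: 55.3
gripper_force: 30.0
time_s: 13.15
ee_pos: [444.8, -5.8, 222.9]
ee_rot: [-179.9, -0.0, 89.9]
force: [-0.7, 0.6, -0.8]
gripper_width: 55.3
gripper_force: 30.0
```

```bash
python3 -m jog '{"jaw":[50,50,50,50,50,50,50,50,50],"slide":[[0.02,0.04,0.7],[0,0,1],[0,0,0.7],[0,0,0.5],[0,0,0.5],[0,0,0.5],[0,0,0.4],[0,0,0.1],[0,0,0]],"spin":[0,0,0,0,0,0,0,0,0]}'
python3 -m jog '{"jaw":[50],"slide":[[0,0,0]],"spin":[0]}'
```

```text
time_s: 14.05
ee_pos: [446.2, -4.1, 91.1]
ee_rot: [-179.9, -0.0, 90.1]
force: [1.1, 1.0, -1.2]
gripper_width: 55.5
gripper_force: 30.0
time_s: 14.15
ee_pos: [446.9, -4.4, 92.0]
ee_rot: [180.0, -0.0, 90.0]
force: [0.3, 0.1, -1.2]
gripper_width: 55.7
gripper_force: 30.0
```

```bash
python3 -m jog '{"jaw":[50,50,50],"slide":[[0,0,0.1],[0,0,0.06],[0,0,0]],"spin":[0,0,0]}'
python3 -m jog '{"jaw":[76,76,76,76,76,76,76,76,76,76],"slide":[[0,0,0],[0,0,0],[0,0,0],[0,0,0],[0,0,-0.3],[0,0,-0.8],[0,0,-1],[0,0,-1],[0,0,-1],[0,0,0]],"spin":[0,0,0,0,0,0,0,0,0,0]}'
python3 -m jog '{"jaw":[76,76,76,76,76,76,76,76,76,76],"slide":[[0.96,0.31,0],[0.96,0.31,0],[0.96,0.31,0],[0.96,0.31,0],[0.96,0.31,0],[0.96,0.31,0],[0.96,0.31,0],[0.96,0.31,0],[0.96,0.31,0],[0.96,0.31,0]],"spin":[0,0,0,0,0,0,0,0,0,0]}'
python3 -m jog '{"jaw":[76,76],"slide":[[0,0,0],[0,0,0]],"spin":[0,0]}'
python3 - <<'E'
from h import *
im=snap('scene','s5'); cv2.imwrite('pics/s5b.png',cv2.resize(im[70:270,100:366,::-1],None,fx=3,fy=3,interpolation=cv2.INTER_CUBIC)); print(env.state()['ee_pos'])
E
```

```text
time_s: 14.45
ee_pos: [447.1, -4.9, 87.7]
ee_rot: [179.9, -0.0, 90.0]
force: [-1.8, 0.3, 5.7]
gripper_width: 55.7
gripper_force: 30.0
time_s: 15.45
ee_pos: [449.2, -5.0, 214.2]
ee_rot: [179.5, 0.0, 90.0]
force: [0.3, -0.5, 0.5]
gripper_width: 75.9
gripper_force: 0.0
time_s: 16.45
ee_pos: [539.5, 284.1, 209.0]
ee_rot: [-179.9, 0.0, 90.0]
force: [0.1, -0.3, -0.4]
gripper_width: 76.0
gripper_force: 0.0
time_s: 16.65
ee_pos: [539.1, 283.0, 208.8]
ee_rot: [-179.9, 0.1, 90.1]
force: [-0.5, -0.6, 0.5]
gripper_width: 75.9
gripper_force: 0.0
[539.01294197 282.43356667 209.05769385]
```

View pics/s5b.png

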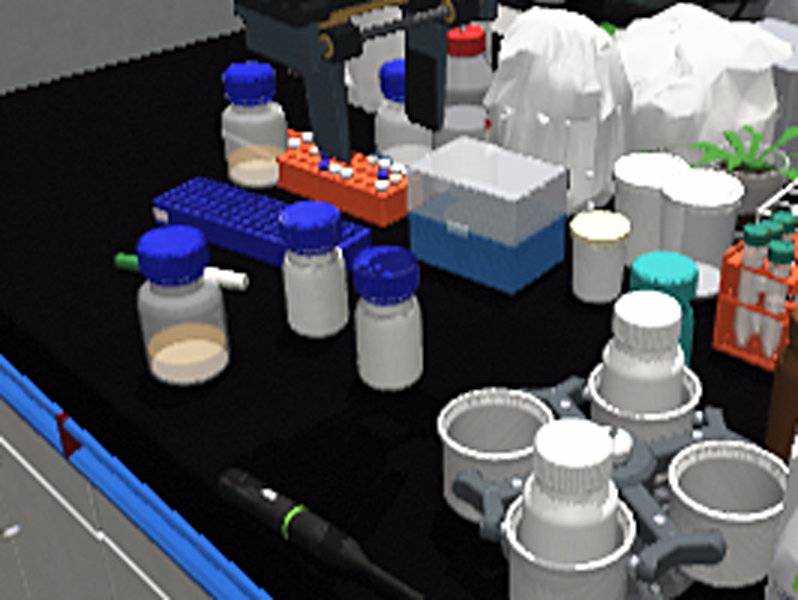

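Both white bottles stand in opposite buckets, (645,340) and (572,480); the rotor and the orange bottle at (184,310) have not moved. Next is the right foil bottle at (388,320).

```bash
python3 -m jog '{"jaw":[76,76,76,76,76,76,76,76,76,76],"slide":[[0.04,0.04,0.5],[0,0,1],[0,0,1],[0,0,1],[0,0,0.9],[0,0,0.4],[0,0,0],[0,0,0],[0,0,0],[0,0,0]],"spin":[0,0,0,0,0,0,0,0,0,0]}'
python3 -m jog '{"jaw":[46,46,46,46,46,46],"slide":[[0,0,0],[0,0,0],[0,0,0],[0,0,0],[0,0,0],[0,0,0]],"spin":[0,0,0,0,0,0]}' 30
python3 -m jog '{"jaw":[46,46,46,46,46,46,46],"slide":[[0,0,-0.4],[0,0,-0.9],[0,0,-1],[0,0,-1],[0,0,-1],[0,0,-1],[0,0,0]],"spin":[0,0,0,0,0,0,0]}'
```

```text
time_s: 17.7
ee_pos: [541.6, 284.6, 67.3]
ee_rot: [179.9, -0.1, 90.0]
force: [-0.5, 0.2, 0.6]
gripper_width: 76.0
gripper_force: 0.0
time_s: 18.3
ee_pos: [540.7, 284.4, 65.8]
ee_rot: [-180.0, -0.0, 90.0]
force: [-0.5, 0.4, 1.4]
gripper_width: 52.6
gripper_force: 30.0
time_s: 19.0
ee_pos: [543.1, 285.4, 230.1]
ee_rot: [179.5, -0.3, 90.0]
force: [0.6, 0.6, -1.3]
gripper_width: 52.5
gripper_force: 29.9
```

```bash
python3 -m jog '{"jaw":[46,46,46,46,46,46,46,46],"slide":[[-0.99,0.035,0],[-0.99,0.035,0],[-0.99,0.035,0],[-0.99,0.035,0],[-0.99,0.035,0],[-0.99,0.035,0],[-0.99,0.035,0],[-0.99,0.035,0]],"spin":[0,0,0,0,0,0,0,0]}'
python3 -m jog '{"jaw":[46,46,46,46,46,46],"slide":[[-0.99,0.035,0],[-0.99,0.035,0],[-0.99,0.035,0],[-0.05,0,0],[0,0,0],[0,0,0]],"spin":[0,0,0,0,0,0]}'
```

```text
time_s: 19.8
ee_pos: [548.4, 45.4, 223.6]
ee_rot: [-179.9, 0.0, 90.0]
force: [0.2, -0.6, -1.8]
gripper_width: 52.4
gripper_force: 30.0
time_s: 20.4
ee_pos: [551.9, -43.2, 224.2]
ee_rot: [-179.9, -0.0, 90.0]
force: [0.2, 0.2, -2.6]
gripper_width: 52.7
gripper_force: 29.9
```

```bash
python3 -m jog '{"jaw":[46,46,46,46,46,46,46,46,46],"slide":[[-0.01,0.01,0.7],[0,0,1],[0,0,0.7],[0,0,0.5],[0,0,0.5],[0,0,0.5],[0,0,0.4],[0,0,0.1],[0,0,0]],"spin":[0,0,0,0,0,0,0,0,0]}'
python3 -m jog '{"jaw":[46,46,46,46],"slide":[[0,0,0.1],[0,0,0.07],[0,0,0],[0,0,0]],"spin":[0,0,0,0]}'
```

```text
time_s: 21.3
ee_pos: [552.5, -43.7, 92.4]
ee_rot: [-180.0, -0.0, 90.0]
force: [0.3, -0.3, -1.4]
gripper_width: 52.7
gripper_force: 29.9
time_s: 21.7
ee_pos: [552.7, -44.3, 87.9]
ee_rot: [180.0, -0.0, 90.0]
force: [-0.3, -0.2, -0.8]
gripper_width: 52.9
gripper_force: 29.9
```

```bash
python3 -m jog '{"jaw":[46,46],"slide":[[0,0,0.05],[0,0,0]],"spin":[0,0]}'
python3 -m jog '{"jaw":[76,76,76,76,76,76,76,76,76,76],"slide":[[0,0,0],[0,0,0],[0,0,0],[0,0,0],[0,0,-0.3],[0,0,-0.8],[0,0,-1],[0,0,-1],[0,0,-1],[0,0,0]],"spin":[0,0,0,0,0,0,0,0,0,0]}'
python3 -m jog '{"jaw":[76,76,76,76,76,76,76,76],"slide":[[0.962,-0.017,0],[0.962,-0.017,0],[0.962,-0.017,0],[0.962,-0.017,0],[0.962,-0.017,0],[0.962,-0.017,0],[0.962,-0.017,0],[0.962,-0.017,0]],"spin":[0,0,0,0,0,0,0,0]}'
python3 -m jog '{"jaw":[76,76,76,76,76,76,76,76,76],"slide":[[0.962,-0.017,0],[0.962,-0.017,0],[0.962,-0.017,0],[0.962,-0.017,0],[0.962,-0.017,0],[0.962,-0.017,0],[0.962,-0.017,0],[0,0,0],[0,0,0]],"spin":[0,0,0,0,0,0,0,0,0]}'
python3 - <<'E'
from h import *
im=snap('scene','s6'); cv2.imwrite('pics/s6b.png',cv2.resize(im[70:270,100:366,::-1],None,fx=3,fy=3,interpolation=cv2.INTER_CUBIC)); print(env.state()['ee_pos'])
E
```

```text
time_s: 21.9
ee_pos: [553.2, -44.1, 87.7]
ee_rot: [179.9, -0.0, 90.0]
force: [-2.0, 0.0, 6.8]
gripper_width: 52.8
gripper_force: 30.0
time_s: 22.9
ee_pos: [555.3, -44.4, 214.3]
ee_rot: [179.4, 0.0, 90.0]
force: [-0.1, 0.0, 0.6]
gripper_width: 75.9
gripper_force: 0.0
time_s: 23.7
ee_pos: [548.0, 187.7, 208.6]
ee_rot: [-179.9, 0.0, 90.0]
force: [0.6, -1.0, -0.4]
gripper_width: 76.0
gripper_force: 0.0
time_s: 24.6
ee_pos: [544.5, 388.7, 208.2]
ee_rot: [-179.9, 0.1, 90.1]
force: [-1.2, -0.7, 0.4]
gripper_width: 75.9
gripper_force: 0.0
[544.71401789 388.01756111 208.49602889]
```

View pics/s6b.png

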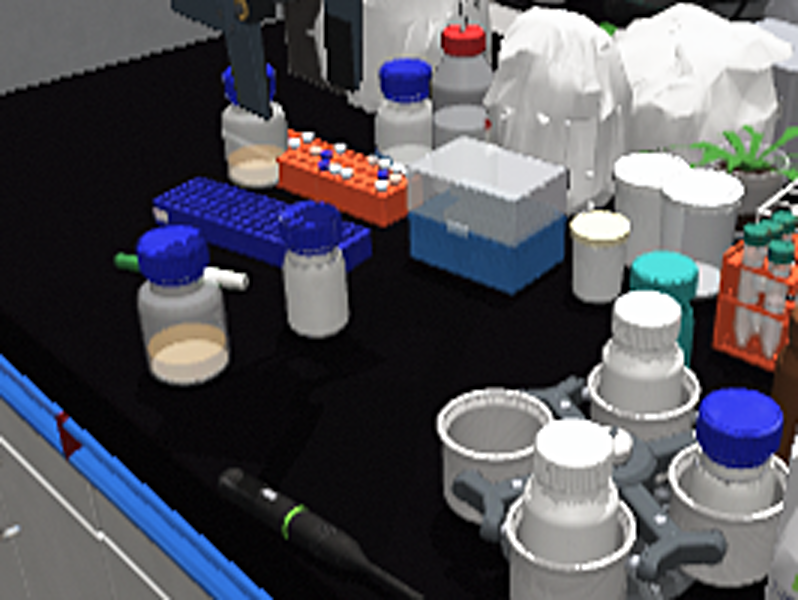

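Three bottles are seated and the left bucket at (495,440) is free. The gripper is over the last foil bottle at (316,280).

```bash
python3 -m jog '{"jaw":[76,76,76,76,76,76,76,76,76,76],"slide":[[0.01,0.01,0.5],[0,0,1],[0,0,1],[0,0,1],[0,0,0.9],[0,0,0.4],[0,0,0],[0,0,0],[0,0,0],[0,0,0]],"spin":[0,0,0,0,0,0,0,0,0,0]}'
python3 -m jog '{"jaw":[46,46,46,46,46,46],"slide":[[0,0,0],[0,0,0],[0,0,0],[0,0,0],[0,0,0],[0,0,0]],"spin":[0,0,0,0,0,0]}' 30
python3 -m jog '{"jaw":[46,46,46,46,46,46,46],"slide":[[0,0,-0.4],[0,0,-0.9],[0,0,-1],[0,0,-1],[0,0,-1],[0,0,-1],[0,0,0]],"spin":[0,0,0,0,0,0,0]}'
```

```text
time_s: 25.65
ee_pos: [546.1, 389.4, 66.8]
ee_rot: [179.9, -0.1, 90.0]
force: [-0.2, 0.3, -0.4]
gripper_width: 75.9
gripper_force: 0.0
time_s: 26.25
ee_pos: [545.3, 389.0, 65.3]
ee_rot: [180.0, -0.0, 90.0]
force: [-1.2, 0.2, 0.9]
gripper_width: 52.6
gripper_force: 30.0
time_s: 26.95
ee_pos: [547.3, 390.3, 229.9]
ee_rot: [179.5, -0.3, 90.0]
force: [0.5, 0.6, -1.4]
gripper_width: 52.9
gripper_force: 30.0
```

To the last bucket (484.9, 101.3): dX -60, dY -288.

```bash
python3 -m jog '{"jaw":[46,46,46,46,46,46,46,46,46,46],"slide":[[-0.96,-0.2,0],[-0.96,-0.2,0],[-0.96,-0.2,0],[-0.96,-0.2,0],[-0.96,-0.2,0],[-0.96,-0.2,0],[-0.96,-0.2,0],[-0.96,-0.2,0],[-0.96,-0.2,0],[-0.96,-0.2,0]],"spin":[0,0,0,0,0,0,0,0,0,0]}'
python3 -m jog '{"jaw":[46,46],"slide":[[0,0,0],[0,0,0]],"spin":[0,0]}'
```

```text
time_s: 27.95
ee_pos: [484.1, 99.7, 223.1]
ee_rot: [-179.9, 0.0, 90.0]
force: [0.9, 0.4, -2.5]
gripper_width: 52.9
gripper_force: 30.0
time_s: 28.15
ee_pos: [484.9, 100.7, 223.6]
ee_rot: [-180.0, -0.0, 89.9]
force: [1.2, 0.3, -0.8]
gripper_width: 52.5
gripper_force: 30.0
```

```bash
python3 -m jog '{"jaw":[46,46,46,46,46,46,46,46,46],"slide":[[0.02,0,0.7],[0,0,1],[0,0,0.7],[0,0,0.5],[0,0,0.5],[0,0,0.5],[0,0,0.4],[0,0,0.1],[0,0,0]],"spin":[0,0,0,0,0,0,0,0,0]}'
python3 -m jog '{"jaw":[46,46,46,46],"slide":[[0,0,0.1],[0,0,0.08],[0,0,0.03],[0,0,0]],"spin":[0,0,0,0]}'
```

```text
time_s: 29.05
ee_pos: [485.2, 102.0, 91.7]
ee_rot: [-180.0, -0.0, 90.0]
force: [0.3, -0.2, -1.2]
gripper_width: 52.9
gripper_force: 30.0
time_s: 29.45
ee_pos: [485.9, 101.8, 87.1]
ee_rot: [179.9, -0.0, 90.0]
force: [-2.1, 0.7, 4.2]
gripper_width: 52.3
gripper_force: 30.0
```

```bash
python3 -m jog '{"jaw":[76,76,76,76,76,76,76,76,76,76],"slide":[[0,0,0],[0,0,0],[0,0,0],[0,0,0],[0,0,-0.3],[0,0,-0.8],[0,0,-1],[0,0,-1],[0,0,-1],[0,0,0]],"spin":[0,0,0,0,0,0,0,0,0,0]}'
python3 -m jog '{"jaw":[76,76,76,76,76,76,76,76,76,76],"slide":[[0.96,0,0],[0.96,0,0],[0.96,0,0],[0.96,0,0],[0.96,0,0],[0.96,0,0],[0.96,0,0],[0.96,0,0],[0,0,0],[0,0,0]],"spin":[0,0,0,0,0,0,0,0,0,0]}'
python3 - <<'E'
from h import *
a=snap('scene','s7')[130:270,240:373,::-1];b=snap('top','t7')[130:270,240:373,::-1]
cv2.imwrite('pics/f.png',cv2.resize(np.hstack([a,b]),None,fx=3,fy=3,interpolation=cv2.INTER_CUBIC)); print(env.state()['ee_pos'])
E
```

```text
time_s: 30.45
ee_pos: [487.9, 102.1, 213.7]
ee_rot: [179.4, -0.1, 90.0]
force: [-0.1, -0.1, 0.0]
gripper_width: 76.1
gripper_force: 0.0
time_s: 31.45
ee_pos: [484.8, 331.9, 208.0]
ee_rot: [-179.9, 0.1, 90.1]
force: [1.1, 1.1, -0.9]
gripper_width: 76.2
gripper_force: 0.0
[485.08713339 331.02235692 208.526192  ]
```

View pics/f.png

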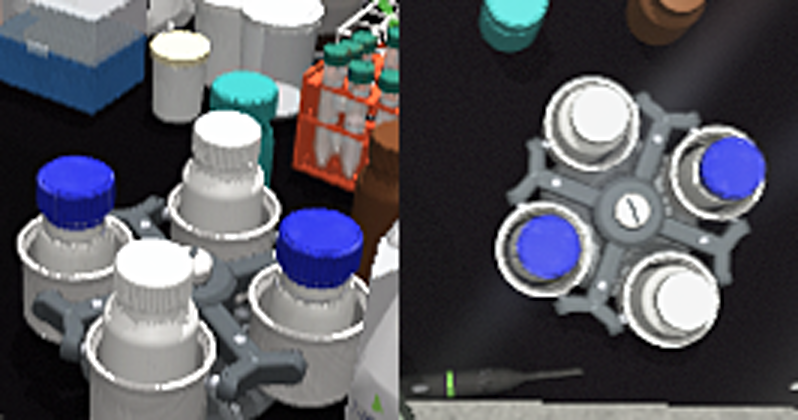

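All four bottles stand upright and centred. The whites face each other at top-view (590,120) and (672,300), and the foils at (545,248) and (720,172).

```bash
python3 -c "
from workcell import env
print(env.job_done())"
```

```text
the job is handed in; nothing more can be done
None
```

The job is handed in at about 31.5 s (verdict not shown): the last pictures show the white bottles in one facing pair of buckets and the foil bottles in the other, all upright and released; the orange bottle was never touched.

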